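# Hook the corner block into the puzzle board and prove it holds

## Task

Take the beech corner block off its stand, gently lower its stud through the wide opening of the brass keyhole plate in the puzzle board and slide it fully home along the narrow slot, with its long leg pointing onward along the slot. Then prove the fastening: pull the block straight up with about 12 newtons and keep that up for about two seconds, never letting the pull exceed 30 newtons. Finally let the block down flat on the plate, still fully home, and let go, leaving the dish, magnifier and lantern alone.

Things in the scene. Friction and masses are not known exactly. Their poses are not given: they have to be found in the camera images.
- block: Loose beech corner block, about 0.1 kg: square post 26 x 26 mm, 60 mm tall, with two legs 16 mm high and 12 mm thick at its foot; the long leg reaches 52 mm from the post's axis along the block's +x, the short one 34 mm along +y. Grip the post above the legs. Origin: on the post's axis at the underside of post and legs, z up. It starts on the stand with its stud (see block_stud) down the hole.
- block_stud (a point): Lowest point of the steel stud under the block, on the post's axis, 12.5 mm below the block's origin. The stud is a neck 9 mm in diameter reaching 7.5 mm down, then a flat round head 18 mm in diameter and 5 mm thick.
- block_leg (a point): Tip of the block's long leg, at its underside, 52 mm along the block's +x from its origin.
- board: Fixed cherry-wood puzzle board, 170 mm (its x) x 130 mm (its y), 24 mm thick, origin under its centre, z up. A 5 mm thick brass keyhole plate is let in flush with its top, hollow below down to the desk: a square opening that runs on along the board's +x into a narrow slot.
- board_entry (a point): Centre of the plate's square opening (24 x 24 mm; the stud's head passes it), at the board's top surface, 15 mm to the -x of the board's centre; axes as the board.
- board_home (a point): Where the block's origin lies when fully home and resting flat: neck against the slot's flat end stop. 28 mm along the board's +x from board_entry, at the board's top surface; axes as the board. The slot is 11.5 mm wide, so the head cannot pass it; in it the block lifts freely some 2 to 3 mm before the head catches under the plate, which then does not give.
- stand: Fixed square cherry-wood stand 110 x 110 x 24 mm with a plain hole of 25 mm right through its middle; origin under its centre.
- dish: Bystander: blue ceramic dish of edge pieces, 92 mm wide, 32 mm high, origin under its centre.
- magnifier: Bystander: silver-plated magnifier lying flat, round rim 72 mm wide, 8 mm thick, handle 90 mm long and 14 mm thick to its -x; origin under the middle of the lens.
- lantern: Bystander: tin lantern 84 mm wide, body 138 mm high with a wire bail to 172 mm; origin under its centre.
Not all that is in view belongs to the job. What is meant by the block is not red, and is the larger of those in its own colour.

How it is judged:
By the outcome, as a careful person would: the job done as asked, in the order asked, and still so for the second after the job is handed in, with the robot touching nothing.
It also fails if it takes over 54 s, if anything falls off the work surface, if the arm or the gripper's body presses on something with over 40 N, if the wrist force passes 120 N, or if a joint passes its speed limit or range.

## Robot

A 6-joint arm with a two-finger parallel gripper is mounted at the origin on the work surface. World frame = base frame: x ahead of the robot, y to its left, z up, the work surface at z = 0. Lengths are in m, angles in rad, forces in N, time in s.
With the tool pointing down it reaches from about 0.4 to 0.825 m from the base axis. Payload 7 kg.
Tool frame: the origin (TCP) lies between the finger pads; the fingertips stand 11 mm ahead of it and the grasp point (between the pads) lies 8 mm behind it (arm.tips_ahead is the distance from the TCP to the fingertips, in m); z points along the fingers, x is the direction in which the jaws open and shut, and the axes are right-handed (so a half turn about z gives the same grasp; the last joint's range is limited). The gripper opens to 88 mm and grips with 3 to 60 N. Pads are 19 mm wide; open, the fingers measure 130 mm over their backs; the gripper's body (78 mm by 193 mm) begins 47 mm behind the grasp point.
Start: joints at [-0.936, 0.359, 0.012, 0, -1.224, -0.288], TCP at [0.229, -0.635, 0.238] pointing down, gripper open.
Joint ranges: [-3.07, 3.07], [-1.43, 2.12], [-1.02, 1.25], [-3.03, 1.67], [-3.05, -0], [-3.03, 3.03]. Speed limits (rad/s): [2.39, 2.39, 3.01, 3.14, 3.14, 3.14].

## Interface

Orientations are given as [roll, pitch, yaw] about the fixed x, y, z axes, in that order (R = Rz(yaw) Ry(pitch) Rx(roll)).
In Python, from station import arm, optics, finder gives the robot as it stands. The module is installed in compiled form; this text tells all that it offers.
- The arm moves only by the tool apply_moves, never from a script. Its argument "increments" is one flat list of numbers, 6 for each row, row after row: the shift along the world's x, y, z in m, then the turn, a rotation vector about the world's x, y, z in rad. In form: [tx, ty, tz, rx, ry, rz, tx, ty, tz, rx, ry, rz, ...]. A call has 1 to 20 rows; each row shifts and turns the pose as measured when the row begins; what a row does not reach is not made up. A row lasts 1/12 s, in which the tool goes at most 41.7 mm and 7.16 degrees, less where a joint would pass 70% of its speed; a pose out of reach is approached as far as the arm can. A call with a gripper value outside its range is refused whole. "hand" is the closure, from 0 (fully open) to 1 (shut), set as the call begins (left out, the last holds). The fingers move at their own pace and stop on an object; "force" is the grip in N (left out, the last holds). Time passes only in rows, so rows that do not move let the fingers close. It gives the time, the measured TCP pose, the force and the opening at its end, in the units of the state.
- arm.get_state(): the state, without advancing time (a new reading comes with each control period).
- optics.grab_frame(name): name is "scene" or "top" or "wrist"; returns the picture (480x640x3 uint8, red, green, blue); there is no depth.
- optics.camera_model(name): a dict with "fx", "fy", "cx", "cy" (pixels), "world_to_cam" (4x4, takes a point from world to camera coordinates); the wrist camera has in their place "T_tool_cam" (4x4, takes a point from camera to tool coordinates, whose origin is the TCP and whose axes are the tool frame's). Camera axes: x right, y up, looking along -z (the intrinsics and any distortion apply to the point x, -y, -z); pixel columns grow to the right and rows downward; lengths in m; the calibration is good to about 2 mm. A picture is of the moment at which its call begins: read the wrist's pose just before it. camera_model takes no time and is no camera call.
- arm.job_done(): hands the job in, once; it reports no verdict.
Trained networks look in the newest picture that a camera, given by its name, has taken for a name from the list of things; names that differ only in an ending like _2 or _b are one class to them, and where a whole thing is asked for, a point or a joint stands for the part that bears it (a point fixed in the world has none). Each returns a list of dicts, best first, with "conf" (0 to 1); they miss things now and then, are a little off and sometimes report something else, mostly with a low value. They report only what shows in the picture. A call takes as long as a camera call. They do not tell look-alikes from the thing itself.
- finder.find_in(camera, name): "box" ([left, top, right, bottom] in pixels, round what is visible of it).
- finder.landmark_of(camera, name): "point" ([column, row] in pixels: a listed point, or the origin of a listed thing).
The state is a dict: "t": time; "q": joint angles; "qd": joint speeds; "joint_efforts": joint torques, N m; "eef_pos": TCP position; "ee_rot": TCP orientation; "force": force on the tool from outside, world axes, zero at the start; "moment": the same for the moment, N m; "width": finger opening in m.
Only numpy, scipy, OpenCV 4.12 (cv2) and the standard library are available. Lean on these libraries where they do the work, as an engineer would, in place of code of your own. Each camera call takes 0.05 s, during which the arm holds its last target. There are 200 camera calls.

## Working session

There is one attempt and no reset: what is moved stays moved. The work goes in short steps, Python scripts to look and compute and a tool call to move; the robot and the scene stay as the last step left them, time stands still between calls to the robot, and variables do not carry over. Pictures are saved under pics/ and viewed, about 8 in all and at most 12, crops included, and the job is handed in when it is done.

Besides the shell and the picture viewer there is one more tool, called after ">>>" as name(argument=value, ...) on one line, values as JSON. apply_moves: Moves the arm, as the interface text tells. Its arguments: {"type":"object","properties":{"increments":{"type":"array"},"hand":{"type":"number"},"force":{"type":"number"}},"required":["increments"]}

```bash
mkdir -p pics
cat > h.py <<'E'
import numpy as np, cv2
from station import arm, optics, finder
from scipy.spatial.transform import Rotation as R
def cam(name):
    m=optics.camera_model(name)
    if 'world_to_cam' in m: C=np.linalg.inv(np.array(m['world_to_cam']))
    else:
        s=arm.get_state(); T=np.eye(4); T[:3,3]=s['eef_pos']; T[:3,:3]=R.from_euler('xyz',s['ee_rot']).as_matrix()
        C=T@np.array(m['T_tool_cam'])
    return m,C
def ray(mc,p,z):
    m,C=mc
    d=C[:3,:3]@np.array([(p[0]-m['cx'])/m['fx'],-(p[1]-m['cy'])/m['fy'],-1.])
    return C[:3,3]+d*(z-C[2,3])/d[2]
def proj(mc,P):
    m,C=mc
    c=np.linalg.inv(C)@np.append(P,1); return [m['cx']+m['fx']*c[0]/-c[2], m['cy']-m['fy']*c[1]/-c[2]]
def snap(name,fn):
    mc=cam(name); im=optics.grab_frame(name); cv2.imwrite('pics/'+fn,im[:,:,::-1]); return mc,im
E
python3 - <<'E'
from h import *
np.set_printoptions(precision=4,suppress=True)
s=arm.get_state(); print(s)
for c in ['top','scene']:
    mc,im=snap(c,c+'1.png'); print({k:v for k,v in mc[0].items() if k!='world_to_cam'},mc[1][:3,3])
    for n,z in [('block',.024),('block_leg',.024),('board_entry',.024),('board_home',.024),('board',0),('stand',0),('dish',0),('magnifier',0),('lantern',0)]:
        for r in finder.landmark_of(c,n)[:3]: print(c,n,round(r['conf'],2),np.round(r['point']),ray(mc,r['point'],z))
print(optics.camera_model('wrist'))
E
```

```text
{'t': 0.0, 'q': array([-0.9359,  0.3594,  0.0111, -0.0004, -1.2241, -0.2881]), 'qd': array([ 0.0009,  0.0006,  0.0018, -0.0005, -0.0003, -0.0009]), 'joint_efforts': array([  0.0008, -58.2718,  29.3066,   6.9973,   0.0069,  -0.0002]), 'eef_pos': array([ 0.2293, -0.6344,  0.2366]), 'ee_rot': array([-3.1415, -0.0016,  1.9175]), 'force': array([-0.936 ,  0.0206,  0.3169]), 'moment': array([0.0127, 0.0037, 0.0266]), 'width': 0.08733323340182524}
{'fx': 455.24863890902105, 'fy': 455.24863890902105, 'cx': 324.62966270072246, 'cy': 247.42333743680257} [0.4728 0.0145 1.0717]
top block 0.84 [208. 324.] [0.4372 0.267  0.024 ]
top block 0.73 [266. 288.] [0.519  0.1385 0.024 ]
top block 0.56 [272. 236.] [0.6401 0.1288 0.024 ]
top block_leg 0.84 [198. 299.] [0.4919 0.2918 0.024 ]
top block_leg 0.74 [415. 302.] [ 0.4948 -0.2033  0.024 ]
top block_leg 0.51 [264. 264.] [0.576  0.1438 0.024 ]
top board_entry 0.71 [416. 312.] [ 0.4717 -0.206   0.024 ]
top board_entry 0.62 [418. 302.] [ 0.4931 -0.2093  0.024 ]
top board_home 0.72 [418. 300.] [ 0.4983 -0.2096  0.024 ]
top board 0.69 [415. 307.] [ 0.483  
[... 782 characters left out ...]
   0.024 ]
scene board_home 0.68 [305. 193.] [ 0.5044 -0.2073  0.024 ]
scene board 0.98 [311. 194.] [ 0.4719 -0.2214  0.    ]
scene board 0.39 [372. 271.] [0.55   0.1293 0.    ]
scene dish 0.56 [258. 286.] [0.7919 0.013  0.    ]
scene magnifier 0.68 [219. 183.] [ 0.6579 -0.4332  0.    ]
scene magnifier 0.4 [313. 196.] [ 0.4768 -0.2078  0.    ]
scene lantern 0.57 [462. 366.] [0.5888 0.4371 0.    ]
{'fx': 420.32761282731786, 'fy': 420.32761282731786, 'cx': 317.03390985322216, 'cy': 229.57671412774164, 'T_tool_cam': array([[ 1.    , -0.0009,  0.0002,  0.0005],
       [-0.0007, -0.9521, -0.3059, -0.0832],
       [ 0.0005,  0.3059, -0.9521, -0.1479],
       [ 0.    ,  0.    ,  0.    ,  1.    ]])}
```

View pics/top1.png

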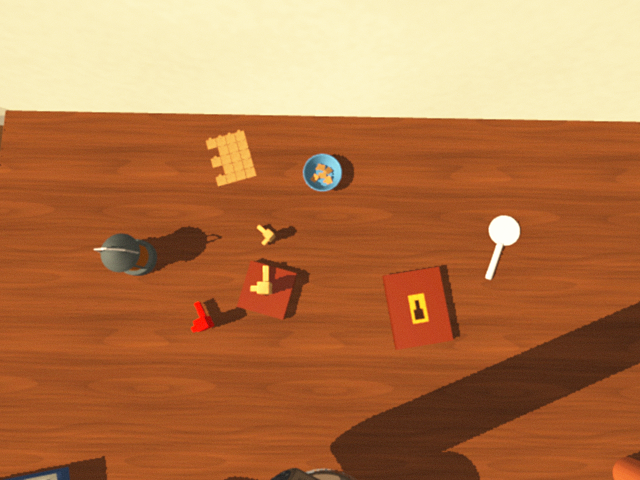

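View pics/scene1.png

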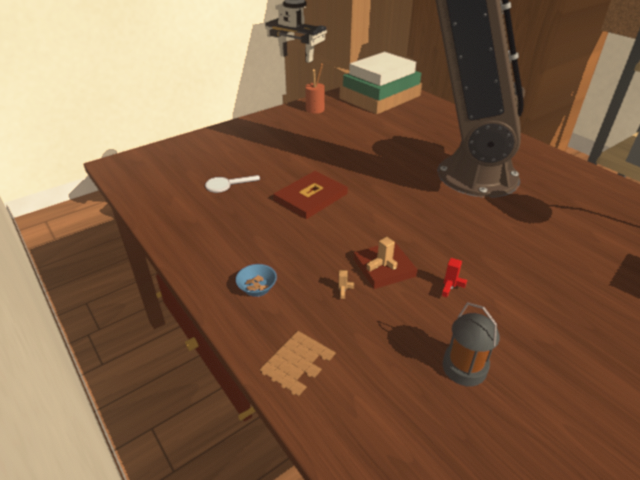

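The top view shows the beech block on the stand near (266,288), its long leg up-image and its short leg to the left. The smaller beech look-alike is at (266,234) and the red one at (202,318). The board's keyhole is near (418,310), with the slot pointing up-image, about 0.17 rad yaw. The scene view agrees. Next I go above the board for a close look on the way.

>>> apply_moves(increments=[0.018, 0.03, 0, 0, 0, -0.013, 0.018, 0.03, 0, 0, 0, -0.013, 0.018, 0.03, 0, 0, 0, -0.013, 0.018, 0.03, 0, 0, 0, -0.013, 0.018, 0.03, 0, 0, 0, -0.013, 0.018, 0.03, 0, 0, 0, -0.013, 0.018, 0.03, 0, 0, 0, -0.013, 0.018, 0.03, 0, 0, 0, -0.013, 0.018, 0.03, 0, 0, 0, -0.013, 0.018, 0.03, 0, 0, 0, -0.013, 0.018, 0.03, 0, 0, 0, -0.013, 0.018, 0.03, 0, 0, 0, -0.013, 0.018, 0.03, 0, 0, 0, -0.013, 0.018, 0.03, 0, 0, 0, -0.013, 0, 0, 0, 0, 0, 0, 0, 0, 0, 0, 0, 0], hand=0)

```text
t: 2.33
eef_pos: [0.4884, -0.1946, 0.2383]
ee_rot: [3.137, 0.001, 1.723]
force: [-0.3, 0.1, 0.0]
width: 0.0879
```

```bash
cat > look.py <<'E'
from h import *
import sys
np.set_printoptions(precision=4,suppress=True)
fn=sys.argv[1]; s=arm.get_state(); print(s['t'],s['eef_pos'],s['ee_rot'],s['force'],s['width'],s['q'])
mc,im=snap('wrist',fn)
for a in sys.argv[2:]:
    n,z=a.split(':')
    for r in finder.landmark_of('wrist',n)[:3]: print(n,round(r['conf'],2),np.round(r['point'],1),ray(mc,r['point'],float(z)))
E
python3 look.py w1.png board:0 board_entry:.024 board_home:.024
```

```text
2.3333 [ 0.4884 -0.1946  0.2383] [3.1365 0.0015 1.7231] [-0.2991  0.1325  0.0277] 0.0878857239280476 [-0.0053  0.1087 -0.3174  0.0007 -1.1394 -1.4135]
board 0.65 [304.8 178.8] [ 0.4827 -0.207   0.    ]
board_entry 0.56 [303.7 164.8] [ 0.4659 -0.2097  0.024 ]
board_home 0.81 [304.9 197.1] [ 0.4941 -0.2045  0.024 ]
```

View pics/w1.png

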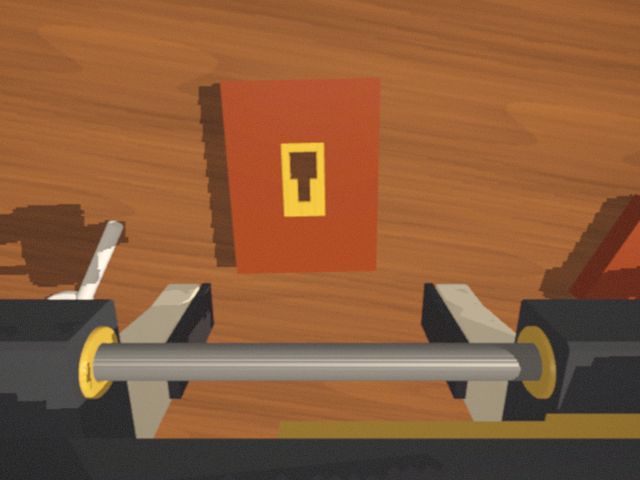

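The wrist view shows the keyhole with its square opening at the top (~(303,165)) and the slot running down to ~(304,200). That is the world +x direction. I'll measure it by segmentation.

```bash
cat > board.py <<'E'
from h import *
np.set_printoptions(precision=4,suppress=True)
mc=cam('wrist'); im=cv2.imread('pics/w1.png').astype(int)
b,g,r=im[...,0],im[...,1],im[...,2]
brass=((r>180)&(g>140)&(b<120)).astype(np.uint8); brass[:120]=0; brass[230:]=0; brass[:,:260]=0; brass[:,350:]=0
c=max(cv2.findContours(brass,cv2.RETR_EXTERNAL,cv2.CHAIN_APPROX_NONE)[0],key=cv2.contourArea)
fill=np.zeros_like(brass); cv2.drawContours(fill,[c],-1,1,-1)
dark=((fill==1)&(brass==0)&(r<140)).astype(np.uint8)
for row in range(148,206,3):
    x=np.where(dark[row])[0]
    if len(x): L=ray(mc,(x[0]-.0,row),.024);Rr=ray(mc,(x[-1],row),.024); print(row,x[0],x[-1],(L+Rr)[:2]/2,np.linalg.norm(L-Rr)*1000)
ys=np.where(dark.any(1))[0]; print(ys[0],ys[-1],ray(mc,(303,ys[0]-.5),.024),ray(mc,(304,ys[-1]+.5),.024))
redm=((r-b>110)&(g<100)|(fill==1)).astype(np.uint8); redm[:,:215]=0; redm[:,385:]=0;redm[:70]=0;redm[280:]=0
c=max(cv2.findContours(redm,cv2.RETR_EXTERNAL,cv2.CHAIN_APPROX_NONE)[0],key=cv2.contourArea)
p=cv2.approxPolyDP(c,8,True)[:,0].astype(float); print(p)
P=np.array([ray(mc,q,.024) for q in p]); print(P,P.mean(0)); print(np.linalg.norm(P-np.roll(P,1,0),axis=1))
E
python3 board.py
```

```text
154 290 315 [ 0.4556 -0.2141] 21.37822466110336
157 291 315 [ 0.4581 -0.2133] 20.568285084481726
160 291 315 [ 0.4606 -0.2129] 20.613770834072326
163 291 315 [ 0.4632 -0.2126] 20.65945821263654
166 291 315 [ 0.4657 -0.2122] 20.70534856384958
169 291 315 [ 0.4683 -0.2118] 20.75144324335264
172 291 315 [ 0.4709 -0.2115] 20.79774361888629
175 292 315 [ 0.4734 -0.2107] 19.975645665184743
178 297 309 [ 0.4761 -0.2107] 10.44548346956315
181 298 308 [ 0.4787 -0.2104] 8.72412196943174
184 299 308 [ 0.4813 -0.2096] 7.869348524523333
187 299 308 [ 0.4839 -0.2092] 7.887104531087088
190 299 308 [ 0.4866 -0.2088] 7.904940848095246
193 299 308 [ 0.4893 -0.2085] 7.922858021660855
196 299 309 [ 0.4919 -0.2076] 8.823131403581465
199 299 309 [ 0.4946 -0.2073] 8.843220703743253
152 200 [ 0.4534 -0.2139  0.024 ] [ 0.4959 -0.2071  0.024 ]
[[380.  77.]
 [220.  81.]
 [237. 273.]
 [376. 270.]]
[[ 0.3849 -0.1606  0.024 ]
 [ 0.4073 -0.2884  0.024 ]
 [ 0.5745 -0.2594  0.024 ]
 [ 0.552  -0.1313  0.024 ]] [ 0.4797 -0.2099  0.024 ]
[0.1696 0.1298 0.1697 0.1301]
```

>>> apply_moves(increments=[0.0045, 0.034, 0, 0, 0, 0, 0.0045, 0.034, 0, 0, 0, 0, 0.0045, 0.034, 0, 0, 0, 0, 0.0045, 0.034, 0, 0, 0, 0, 0.0045, 0.034, 0, 0, 0, 0, 0.0045, 0.034, 0, 0, 0, 0, 0.0045, 0.034, 0, 0, 0, 0, 0.0045, 0.034, 0, 0, 0, 0, 0.0045, 0.034, 0, 0, 0, 0, 0.0045, 0.034, 0, 0, 0, 0, 0, 0, 0, 0, 0, 0, 0, 0, 0, 0, 0, 0])

```text
t: 3.53
eef_pos: [0.5304, 0.1427, 0.2388]
ee_rot: [3.136, 0.002, 1.691]
force: [-0.3, -0.8, -0.1]
width: 0.0878
```

```bash
python3 look.py w2.png block:.024 block_leg:.024 stand:0
```

```text
3.5333 [0.5304 0.1427 0.2388] [3.136  0.0021 1.6914] [-0.3389 -0.7683 -0.1312] 0.08775150177538375 [ 0.6228  0.1483 -0.2714  0.005  -1.1473 -2.075 ]
block 0.92 [482.  103.4] [0.4394 0.2686 0.024 ]
block 0.62 [318.7 178.4] [0.5179 0.1426 0.024 ]
block 0.58 [299.  297.7] [0.6349 0.138  0.024 ]
block_leg 0.87 [310.4 233.5] [0.5691 0.1413 0.024 ]
block_leg 0.7 [322.1 322.6] [0.6591 0.1633 0.024 ]
block_leg 0.69 [498.2 158.7] [0.4822 0.2934 0.024 ]
stand 0.69 [314.5 168.1] [0.5135 0.1381 0.    ]
```

View pics/w2.png

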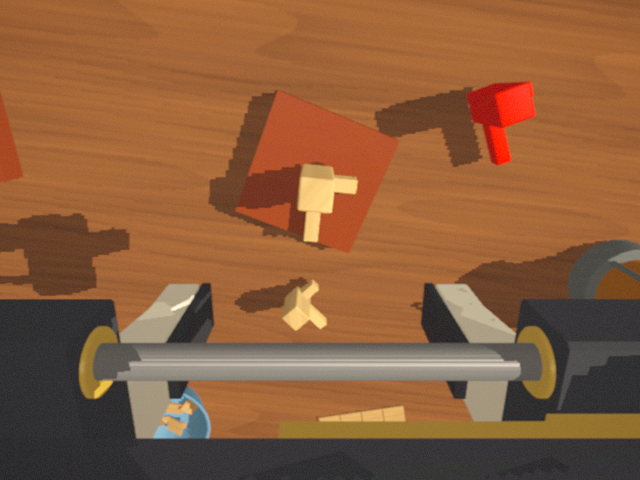

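```bash
python3 -c "
import cv2
im=cv2.imread('pics/w2.png')[150:255,270:370]
cv2.imwrite('pics/c2.png',cv2.resize(im,None,fx=5.5,fy=5.5,interpolation=cv2.INTER_NEAREST))"
```

```text
(no output)
```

View pics/c2.png

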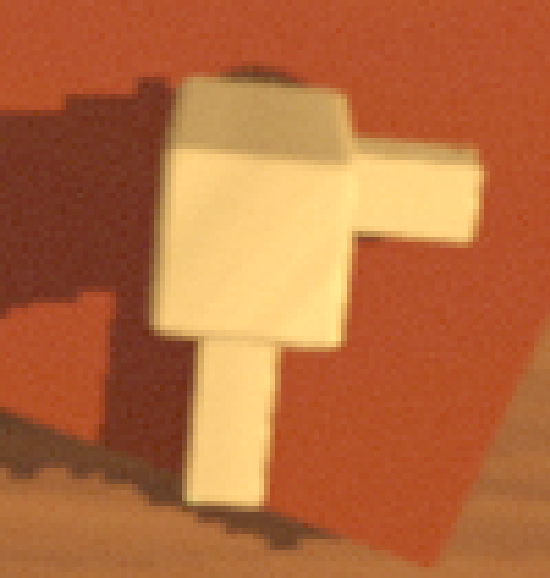

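The crop shows the post's top face corners at crop px (165,150), (350,163), (343,348), (152,330), and the long leg's tip edge at (186,501)-(264,508).

Run:
```python
from h import *
np.set_printoptions(precision=4,suppress=True)
mc=cam('wrist'); f=lambda q,z: ray(mc,(q[0]/5.5+270-.5,q[1]/5.5+150-.5),z)
T=np.array([f(q,.084) for q in [(165,150),(350,163),(343,348),(152,330)]]); c=T.mean(0)
print(T,c,np.linalg.norm(T-np.roll(T,1,0),axis=1))
tip=(f((186,501),.04)+f((264,508),.04))/2; d=tip-c; print(tip,np.linalg.norm(d[:2]),np.arctan2(d[1],d[0]))
for a,b in [(0,3),(1,2)]: e=T[b]-T[a]; print(np.arctan2(e[1],e[0]))
for a,b in [(0,1),(3,2)]: e=T[b]-T[a]; print(np.arctan2(-e[0],e[1]))
B=np.array([f(q,.024) for q in [(182,76),(347,93)]]); print(B)
y=.04; print(B.mean(0)+.013*np.array([np.cos(y),np.sin(y),0]))
```

```text
[[0.5065 0.1256 0.084 ]
 [0.5053 0.1501 0.084 ]
 [0.5306 0.1525 0.084 ]
 [0.5312 0.1264 0.084 ]] [0.5184 0.1386 0.084 ] [0.0248 0.0245 0.0255 0.026 ]
[0.5708 0.1402 0.04  ] 0.052393063424882313 0.029335553483926937
0.03516838336162754
0.09400645984399211
0.04895343273608223
0.02265258950383104
[[0.5064 0.1257 0.024 ]
 [0.506  0.1517 0.024 ]]
[0.5192 0.1392 0.024 ]
```

>>> apply_moves(increments=[-0.004, -0.0013, -0.02, 0.0005, 0.002, -0.03, -0.004, -0.0013, -0.024, 0.0005, 0.002, -0.03, -0.0036, -0.0013, -0.024, 0.0004, 0.0015, -0.025, 0, 0, -0.024, 0, 0, 0, 0, 0, -0.024, 0, 0, 0, 0, 0, -0.022, 0, 0, 0, 0, 0, -0.014, 0, 0, 0, 0, 0, 0, 0, 0, 0, 0, 0, 0, 0, 0, 0])

```text
t: 4.48
eef_pos: [0.5191, 0.1253, 0.0855]
ee_rot: [3.134, -0.003, 1.585]
force: [-0.3, 0.9, 0.6]
width: 0.0875
```

```bash
python3 look.py w3.png block:.024 block_leg:.024
```

```text
4.4833 [0.5191 0.1253 0.0855] [ 3.1336 -0.0028  1.5847] [-0.2654  0.9433  0.6255] 0.08751939098060342 [ 0.6057  0.2768 -0.501   0.003  -0.7847 -2.1647]
block 0.82 [613.3 102.3] [0.4377 0.2659 0.024 ]
block 0.66 [343.8 255.5] [0.5179 0.1402 0.024 ]
block 0.64 [328.9 425.7] [0.6312 0.1349 0.024 ]
block_leg 0.87 [638.9 192.4] [0.4813 0.2893 0.024 ]
block_leg 0.59 [343.7 343.2] [0.5721 0.142  0.024 ]
```

View pics/w3.png

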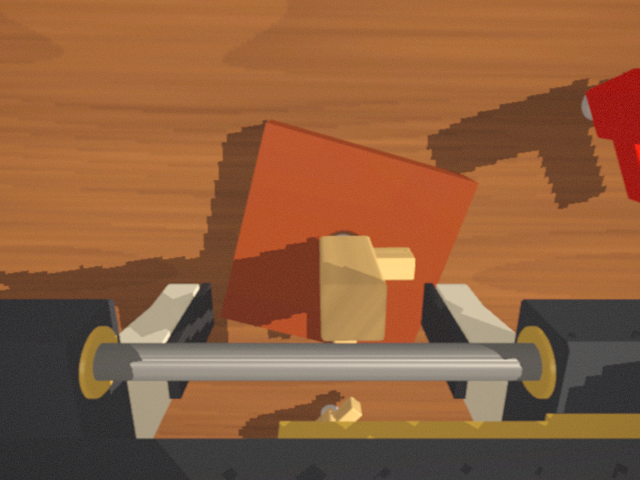

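The post stands between the jaws (base edge at (320–371,236)), but the tool drifted about 14 mm in y. I correct that before going down.

>>> apply_moves(increments=[0, 0.0135, 0, -0.0028, 0.008, 0.02, 0, 0, 0, 0, 0, 0, 0, 0, 0, 0, 0, 0])

```text
t: 4.88
eef_pos: [0.5218, 0.1415, 0.0901]
ee_rot: [3.135, -0.004, 1.607]
force: [-0.5, 0.6, -1.0]
width: 0.0877
```

>>> apply_moves(increments=[-0.002, -0.002, -0.01, 0, 0, 0, 0, 0, -0.01, 0, 0, 0, 0, 0, -0.006, 0, 0, 0, 0, 0, 0, 0, 0, 0, 0, 0, 0, 0, 0, 0])

```text
t: 5.3
eef_pos: [0.52, 0.1403, 0.0628]
ee_rot: [3.133, -0.006, 1.608]
force: [1.0, -1.0, -0.2]
width: 0.0879
```

>>> apply_moves(increments=[-0.001, -0.001, -0.002, -0.006, 0.009, 0, 0, 0, 0, 0, 0, 0, 0, 0, 0, 0, 0, 0])

```text
t: 5.55
eef_pos: [0.5187, 0.1389, 0.0601]
ee_rot: [-3.139, 0.001, 1.608]
force: [-0.5, 0.3, -1.0]
width: 0.0876
```

>>> apply_moves(increments=[0, 0, 0, 0, 0, 0, 0, 0, 0, 0, 0, 0, 0, 0, 0, 0, 0, 0, 0, 0, 0, 0, 0, 0, 0, 0, 0, 0, 0, 0, 0, 0, 0, 0, 0, 0, 0, 0, 0, 0, 0, 0, 0, 0, 0, 0, 0, 0], hand=1, force=40)

```text
t: 6.22
eef_pos: [0.5193, 0.1392, 0.061]
ee_rot: [-3.141, 0.0, 1.608]
force: [0.6, 0.2, -0.0]
width: 0.0396
```

```bash
python3 look.py w4.png block:.024
```

```text
6.2167 [0.5193 0.1392 0.061 ] [-3.1406  0.0004  1.6077] [ 0.5555  0.2279 -0.0455] 0.039618073295373334 [ 0.6265  0.3203 -0.5085 -0.0003 -0.7432 -2.1602]
block 0.91 [621.6 112.4] [0.4383 0.2658 0.024 ]
block 0.83 [318.4 274.5] [0.5179 0.1402 0.024 ]
```

Fingers are still closing.

>>> apply_moves(increments=[0, 0, 0, 0, 0, 0, 0, 0, 0, 0, 0, 0, 0, 0, 0, 0, 0, 0, 0, 0, 0, 0, 0, 0])

```text
t: 6.65
eef_pos: [0.5193, 0.1392, 0.061]
ee_rot: [-3.141, 0.0, 1.608]
force: [-0.5, 0.2, -0.0]
width: 0.0261
```

>>> apply_moves(increments=[0, 0, 0.01, 0, 0, 0, 0, 0, 0.015, 0, 0, 0, 0, 0, 0.015, 0, 0, 0, 0, 0, 0.015, 0, 0, 0, 0, 0, 0.015, 0, 0, 0, 0, 0, 0, 0, 0, 0, 0, 0, 0, 0, 0, 0])

```text
t: 7.23
eef_pos: [0.5176, 0.1381, 0.136]
ee_rot: [-3.138, 0.002, 1.607]
force: [-0.4, -0.1, -1.5]
width: 0.0258
```

>>> apply_moves(increments=[-0.003, -0.02, 0, 0, 0, 0.015, -0.005, -0.034, 0, 0, 0, 0.015, -0.005, -0.034, 0, 0, 0, 0.015, -0.005, -0.034, 0, 0, 0, 0.015, -0.005, -0.034, 0, 0, 0, 0.015, -0.005, -0.034, 0, 0, 0, 0.015, -0.005, -0.034, 0, 0, 0, 0.015, -0.005, -0.034, 0, 0, 0, 0.015, -0.005, -0.034, 0, 0, 0, 0.015, -0.003, -0.02, 0, 0, 0, 0, -0.002, -0.01, 0, 0, 0, 0, 0, 0, 0, 0, 0, 0, 0, 0, 0, 0, 0, 0, 0, 0, 0, 0, 0, 0])

```text
t: 8.4
eef_pos: [0.4598, -0.1963, 0.1292]
ee_rot: [-3.128, -0.001, 1.751]
force: [-0.4, 0.2, -1.5]
width: 0.0259
```

>>> apply_moves(increments=[0.0025, -0.008, -0.005, 0.001, -0.007, -0.004, 0.0025, -0.008, -0.005, 0.001, -0.007, -0.004, 0, 0, 0, 0, 0, 0, 0, 0, 0, 0, 0, 0])

```text
t: 8.73
eef_pos: [0.466, -0.2112, 0.1177]
ee_rot: [3.139, -0.001, 1.746]
force: [0.3, -0.3, -0.3]
width: 0.0256
```

```bash
python3 look.py w5.png block:.08 board_entry:.024 board_home:.024; python3 -c "
from h import *
for c in ['top','scene']: snap(c,c+'5.png')
im=cv2.imread('pics/scene5.png')[130:250,250:390]; im2=cv2.imread('pics/w5.png')
a=cv2.resize(im,(420,360),interpolation=cv2.INTER_CUBIC); b=cv2.resize(im2[120:400,160:480],(380,360))
cv2.imwrite('pics/c5.png',np.hstack([a,b[:360]]))"
```

```text
8.7333 [ 0.466  -0.2112  0.1177] [ 3.1395 -0.0012  1.7459] [ 0.3066 -0.2731 -0.3485] 0.025621004921724363 [-0.0425  0.2059 -0.5054 -0.0021 -0.8577 -1.3517]
block 0.79 [316.1 274.2] [ 0.465  -0.2113  0.08  ]
```

View pics/c5.png

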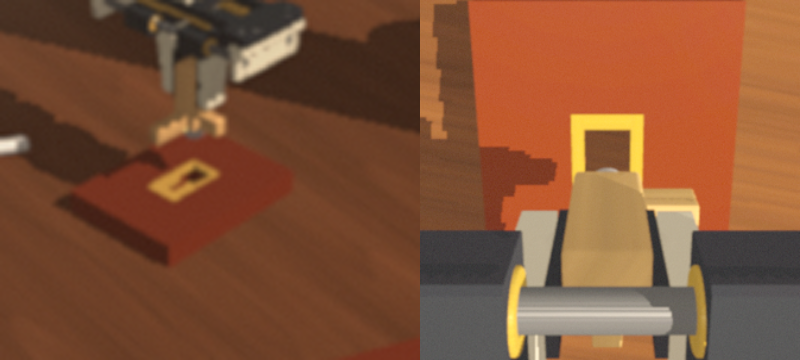

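The wrist half shows the block held square, its stud visible just below the opening's visible part, and the lateral centres aligned (both at composite column ~608). I work out the offset.

Run:
```python
from h import *
np.set_printoptions(precision=4,suppress=True)
mc=cam('wrist'); im=cv2.imread('pics/w5.png').astype(int)
w=lambda x,y:((x-420)*320/380+160,y*280/360+120)
u=np.array([np.cos(.172),np.sin(.172),0]);v=np.array([-u[1],u[0],0])
be=ray(mc,w(608,172),.0807)+.013*u; e=ray(mc,w(608,129.5),.024)+.012*u
print('block',be,'entry',e,'along,lat',(e-be)@u,(e-be)@v)
b,g,r=im[...,0],im[...,1],im[...,2]
for row in (224,230,236,242):
    seg=[x for x in range(285,355) if r[row,x]<140]; L=ray(mc,(seg[0],row),.024);Q=ray(mc,(seg[-1],row),.024); print(row,seg[0],seg[-1],(L+Q)/2,np.linalg.norm(Q-L))
```

```text
block [ 0.4673 -0.2098  0.0807] entry [ 0.4671 -0.2096  0.024 ] along,lat -0.00020992063947076572 0.00019260684529710597
224 300 335 [ 0.4574 -0.2118  0.024 ] 0.02109488902248397
230 300 335 [ 0.4611 -0.2111  0.024 ] 0.02119266642708224
236 300 335 [ 0.4649 -0.2104  0.024 ] 0.02129135447416477
242 300 335 [ 0.4687 -0.2098  0.024 ] 0.02139096594506415
```

>>> apply_moves(increments=[0, 0, -0.01, 0, 0, -0.003, 0, 0, -0.012, 0, 0, 0, 0, 0, -0.01, 0, 0, 0, 0, 0, 0, 0, 0, 0, 0, 0, 0, 0, 0, 0])

```text
t: 9.45
eef_pos: [0.4665, -0.2106, 0.0844]
ee_rot: [3.136, -0.0, 1.743]
force: [0.3, -0.2, -0.1]
width: 0.0257
```

>>> apply_moves(increments=[-0.0003, -0.0003, -0.005, -0.001, 0.0055, 0, 0, 0, -0.005, 0, 0, 0, 0, 0, -0.004, 0, 0, 0, 0, 0, 0, 0, 0, 0, 0, 0, 0, 0, 0, 0])

```text
t: 9.87
eef_pos: [0.4667, -0.2109, 0.0696]
ee_rot: [-3.142, -0.0, 1.743]
force: [0.4, 0.2, -0.1]
width: 0.026
```

>>> apply_moves(increments=[0, 0, -0.004, 0, 0, 0, 0, 0, -0.003, 0, 0, 0, 0, 0, 0, 0, 0, 0, 0, 0, 0, 0, 0, 0])

```text
t: 10.2
eef_pos: [0.4671, -0.211, 0.0623]
ee_rot: [3.141, 0.0, 1.743]
force: [-0.8, 0.2, -1.3]
width: 0.0256
```

>>> apply_moves(increments=[0.00197, 0.00034, -0.0005, 0, 0, 0, 0.00197, 0.00034, 0, 0, 0, 0, 0.00197, 0.00034, 0, 0, 0, 0, 0.00197, 0.00034, 0, 0, 0, 0, 0.00197, 0.00034, 0, 0, 0, 0, 0, 0, 0, 0, 0, 0, 0, 0, 0, 0, 0, 0])

```text
t: 10.78
eef_pos: [0.4788, -0.2091, 0.0622]
ee_rot: [3.14, 0.001, 1.744]
force: [-0.2, -0.1, -2.0]
width: 0.0255
```

>>> apply_moves(increments=[0.00197, 0.00034, 0, 0, 0, 0, 0.00197, 0.00034, 0, 0, 0, 0, 0.00197, 0.00034, 0, 0, 0, 0, 0.00197, 0.00034, 0, 0, 0, 0, 0, 0, 0, 0, 0, 0])

```text
t: 11.2
eef_pos: [0.4874, -0.2076, 0.0623]
ee_rot: [3.139, 0.001, 1.744]
force: [0.0, -0.6, -1.7]
width: 0.0258
```

>>> apply_moves(increments=[0.0015, 0.00025, 0, 0, 0, 0, 0.0015, 0.00025, 0, 0, 0, 0, 0.0015, 0.00025, 0, 0, 0, 0, 0, 0, 0, 0, 0, 0])

```text
t: 11.53
eef_pos: [0.4924, -0.2068, 0.0623]
ee_rot: [3.14, 0.001, 1.744]
force: [-0.6, 0.2, -1.6]
width: 0.0258
```

>>> apply_moves(increments=[0.0015, 0.00025, 0, 0, 0, 0, 0.001, 0.0002, 0, 0, 0, 0, 0, 0, 0, 0, 0, 0])

```text
t: 11.78
eef_pos: [0.4944, -0.2063, 0.062]
ee_rot: [3.141, 0.0, 1.743]
force: [-0.1, 0.1, -0.2]
width: 0.0256
```

>>> apply_moves(increments=[0.001, 0.0001, 0, 0, 0, 0, 0.001, 0.0001, 0, 0, 0, 0])

```text
t: 11.95
eef_pos: [0.4948, -0.2062, 0.0617]
ee_rot: [-3.139, -0.0, 1.743]
force: [-3.4, -1.4, 0.3]
width: 0.026
```

>>> apply_moves(increments=[0.001, 0.0001, 0, 0, 0, 0, 0.001, 0.0001, 0, 0, 0, 0])

```text
t: 12.12
eef_pos: [0.495, -0.2062, 0.0613]
ee_rot: [-3.136, -0.001, 1.743]
force: [-4.8, -0.8, 1.9]
width: 0.0259
```

The end stop is felt: −4.8 N along the slot, at 29 mm of travel. Now I lift gently until the head catches.

>>> apply_moves(increments=[0, 0, 0.001, 0.001, -0.005, 0, 0, 0, 0.001, 0, 0, 0, 0, 0, 0.001, 0, 0, 0])

```text
t: 12.37
eef_pos: [0.4945, -0.206, 0.0636]
ee_rot: [-3.14, -0.002, 1.742]
force: [0.9, -2.9, -14.3]
width: 0.0257
```

>>> apply_moves(increments=[0, 0, 0.001, 0, 0, 0, 0, 0, 0.001, 0, 0, 0])

```text
t: 12.53
eef_pos: [0.4945, -0.206, 0.0636]
ee_rot: [-3.14, -0.002, 1.741]
force: [2.1, -4.5, -17.3]
width: 0.0254
```

>>> apply_moves(increments=[0.0001, -0.0002, 0.0007, 0, 0, 0, 0, 0, 0.0007, 0, 0, 0])

```text
t: 12.7
eef_pos: [0.4945, -0.206, 0.0636]
ee_rot: [-3.14, -0.003, 1.74]
force: [2.8, -3.2, -14.2]
width: 0.0257
```

>>> apply_moves(increments=[0, 0, 0.0007, 0, 0, 0, 0, 0, 0.0007, 0, 0, 0, 0, 0, 0.0007, 0, 0, 0, 0, 0, 0.0007, 0, 0, 0])

```text
t: 13.03
eef_pos: [0.4945, -0.206, 0.0636]
ee_rot: [-3.139, -0.004, 1.739]
force: [3.8, -4.5, -19.3]
width: 0.0255
```

>>> apply_moves(increments=[0.0002, -0.0002, 0, 0, 0, 0, 0.0002, -0.0002, 0.0003, 0, 0, 0])

```text
t: 13.2
eef_pos: [0.4946, -0.2061, 0.0636]
ee_rot: [-3.138, -0.005, 1.739]
force: [1.2, -1.1, -16.0]
width: 0.0257
```

>>> apply_moves(increments=[0, 0, 0.0003, 0, 0, 0, 0, 0, 0.0003, 0, 0, 0])

```text
t: 13.37
eef_pos: [0.4946, -0.2061, 0.0636]
ee_rot: [-3.138, -0.005, 1.739]
force: [3.0, -3.1, -19.4]
width: 0.0256
```

>>> apply_moves(increments=[0.0003, -0.0003, -0.0006, 0, 0, 0.002, 0, 0, 0, 0, 0, 0])

```text
t: 13.53
eef_pos: [0.4947, -0.2063, 0.0636]
ee_rot: [-3.138, -0.005, 1.741]
force: [1.7, -2.5, -17.2]
width: 0.0259
```

>>> apply_moves(increments=[0, 0, 0, 0, 0, 0, 0, 0, 0, 0, 0, 0, 0, 0, 0, 0, 0, 0])

```text
t: 13.78
eef_pos: [0.4947, -0.2063, 0.0636]
ee_rot: [-3.138, -0.005, 1.741]
force: [1.3, -1.8, -12.9]
width: 0.0257
```

>>> apply_moves(increments=[0, 0, 0.0002, 0, 0, 0, 0, 0, 0.0002, 0, 0, 0, 0, 0, 0.0001, 0, 0, 0, 0, 0, 0.0001, 0, 0, 0])

```text
t: 14.12
eef_pos: [0.4946, -0.2064, 0.0636]
ee_rot: [-3.138, -0.005, 1.741]
force: [2.1, -1.8, -14.8]
width: 0.0255
```

>>> apply_moves(increments=[0, 0, 0.0001, 0, 0, 0, 0, 0, 0.0001, 0, 0, 0, 0, 0, 0.0001, 0, 0, 0, 0, 0, 0.0001, 0, 0, 0, 0, 0, 0.0001, 0, 0, 0, 0, 0, 0.0001, 0, 0, 0])

```text
t: 14.62
eef_pos: [0.4947, -0.2063, 0.0636]
ee_rot: [-3.138, -0.005, 1.741]
force: [2.4, -2.9, -17.9]
width: 0.0263
```

>>> apply_moves(increments=[0, 0, -0.0004, 0, 0, 0, 0, 0, 0, 0, 0, 0, 0, 0, 0, 0, 0, 0, 0, 0, 0, 0, 0, 0])

```text
t: 14.95
eef_pos: [0.4947, -0.2064, 0.0636]
ee_rot: [-3.138, -0.005, 1.741]
force: [2.9, -1.9, -15.6]
width: 0.0262
```

>>> apply_moves(increments=[0, 0, 0, 0, 0, 0, 0, 0, 0, 0, 0, 0, 0, 0, 0, 0, 0, 0, 0, 0, 0, 0, 0, 0])

```text
t: 15.28
eef_pos: [0.4946, -0.2063, 0.0636]
ee_rot: [-3.138, -0.005, 1.741]
force: [0.9, -3.4, -15.6]
width: 0.0259
```

>>> apply_moves(increments=[0, 0, 0, 0, 0, 0, 0, 0, 0, 0, 0, 0, 0, 0, 0, 0, 0, 0, 0, 0, 0, 0, 0, 0])

```text
t: 15.62
eef_pos: [0.4947, -0.2063, 0.0636]
ee_rot: [-3.138, -0.005, 1.741]
force: [2.3, -3.3, -16.6]
width: 0.0257
```

>>> apply_moves(increments=[0, 0, 0, 0, 0, 0, 0, 0, 0, 0, 0, 0, 0, 0, 0, 0, 0, 0, 0, 0, 0, 0, 0, 0])

```text
t: 15.95
eef_pos: [0.4947, -0.2063, 0.0636]
ee_rot: [-3.138, -0.005, 1.741]
force: [1.0, -2.3, -16.3]
width: 0.026
```

>>> apply_moves(increments=[0, 0, 0, 0, 0, 0, 0, 0, 0, 0, 0, 0, 0, 0, 0, 0, 0, 0])

```text
t: 16.2
eef_pos: [0.4947, -0.2064, 0.0636]
ee_rot: [-3.138, -0.005, 1.741]
force: [2.3, -2.3, -15.4]
width: 0.0257
```

Zero rows hold the pull steady at about 15–16 N. I ease it to about 12 N and hold it there for over 2 s.

>>> apply_moves(increments=[0.0004, 0, -0.0006, 0, 0, 0, 0, 0, -0.0003, 0, 0, 0, 0, 0, 0, 0, 0, 0])

```text
t: 16.45
eef_pos: [0.4947, -0.2063, 0.0636]
ee_rot: [-3.137, -0.005, 1.741]
force: [2.1, -2.9, -17.0]
width: 0.0255
```

>>> apply_moves(increments=[0, 0, 0, 0, 0, 0, 0, 0, 0, 0, 0, 0])

```text
t: 16.62
eef_pos: [0.4947, -0.2063, 0.0636]
ee_rot: [-3.137, -0.005, 1.741]
force: [0.5, -2.0, -11.9]
width: 0.0259
```

>>> apply_moves(increments=[0, 0, 0, 0, 0, 0, 0, 0, 0, 0, 0, 0, 0, 0, 0, 0, 0, 0, 0, 0, 0, 0, 0, 0])

```text
t: 16.95
eef_pos: [0.4947, -0.2064, 0.0636]
ee_rot: [-3.137, -0.005, 1.741]
force: [0.3, -1.7, -12.3]
width: 0.0259
```

>>> apply_moves(increments=[0, 0, 0, 0, 0, 0, 0, 0, 0, 0, 0, 0, 0, 0, 0, 0, 0, 0, 0, 0, 0, 0, 0, 0])

```text
t: 17.28
eef_pos: [0.4947, -0.2063, 0.0636]
ee_rot: [-3.137, -0.005, 1.741]
force: [0.4, -1.6, -13.1]
width: 0.0259
```

>>> apply_moves(increments=[0, 0, 0, 0, 0, 0, 0, 0, 0, 0, 0, 0, 0, 0, 0, 0, 0, 0, 0, 0, 0, 0, 0, 0])

```text
t: 17.62
eef_pos: [0.4947, -0.2064, 0.0636]
ee_rot: [-3.137, -0.005, 1.741]
force: [-0.1, -1.6, -12.6]
width: 0.0261
```

>>> apply_moves(increments=[0, 0, 0, 0, 0, 0, 0, 0, 0, 0, 0, 0, 0, 0, 0, 0, 0, 0, 0, 0, 0, 0, 0, 0, 0, 0, 0, 0, 0, 0, 0, 0, 0, 0, 0, 0])

```text
t: 18.12
eef_pos: [0.4947, -0.2063, 0.0636]
ee_rot: [-3.137, -0.005, 1.741]
force: [0.1, -1.8, -12.2]
width: 0.026
```

>>> apply_moves(increments=[0, 0, 0, 0, 0, 0, 0, 0, 0, 0, 0, 0, 0, 0, 0, 0, 0, 0, 0, 0, 0, 0, 0, 0, 0, 0, 0, 0, 0, 0, 0, 0, 0, 0, 0, 0])

```text
t: 18.62
eef_pos: [0.4947, -0.2063, 0.0636]
ee_rot: [-3.137, -0.005, 1.741]
force: [0.0, -2.1, -12.1]
width: 0.0258
```

>>> apply_moves(increments=[0, 0, 0, 0, 0, 0, 0, 0, 0, 0, 0, 0, 0, 0, 0, 0, 0, 0, 0, 0, 0, 0, 0, 0, 0, 0, 0, 0, 0, 0, 0, 0, 0, 0, 0, 0])

```text
t: 19.12
eef_pos: [0.4947, -0.2064, 0.0636]
ee_rot: [-3.137, -0.005, 1.741]
force: [0.7, -2.4, -12.8]
width: 0.026
```

Pull held at 12–13 N for 2.5 s. Now I lower it flat with a light push to the stop.

>>> apply_moves(increments=[0.0002, 0, -0.001, -0.004, -0.004, 0.002, 0.0002, 0, -0.001, 0, 0, 0, 0.0002, 0, -0.0008, 0, 0, 0])

```text
t: 19.37
eef_pos: [0.4948, -0.2066, 0.0627]
ee_rot: [-3.14, 0.001, 1.744]
force: [-4.0, 0.5, 0.9]
width: 0.0259
```

>>> apply_moves(increments=[0.0005, 0.0001, -0.0005, 0, 0, 0, 0.0003, 0.0001, 0, 0, 0, 0])

```text
t: 19.53
eef_pos: [0.4948, -0.2065, 0.0628]
ee_rot: [-3.139, 0.001, 1.744]
force: [-3.6, -1.6, -3.6]
width: 0.026
```

>>> apply_moves(increments=[0, 0, -0.001, 0, 0, 0, 0, 0, -0.001, 0, 0, 0, 0, 0, 0, 0, 0, 0])

```text
t: 19.78
eef_pos: [0.4949, -0.2067, 0.0613]
ee_rot: [-3.139, 0.001, 1.745]
force: [-3.2, -0.4, -2.6]
width: 0.0255
```

>>> apply_moves(increments=[0.0002, 0, -0.0008, 0, 0, 0, 0, 0, 0, 0, 0, 0])

```text
t: 19.95
eef_pos: [0.4949, -0.2068, 0.0611]
ee_rot: [-3.139, 0.001, 1.745]
force: [-3.4, -0.3, -3.6]
width: 0.0258
```

>>> apply_moves(increments=[0.0002, 0, -0.0008, 0, 0, 0, 0, 0, -0.0005, 0, 0, 0])

```text
t: 20.12
eef_pos: [0.4949, -0.2068, 0.061]
ee_rot: [-3.139, 0.002, 1.745]
force: [-6.6, 1.1, 4.9]
width: 0.0259
```

>>> apply_moves(increments=[0, 0, -0.0007, 0, 0, 0, 0, 0, 0, 0, 0, 0])

```text
t: 20.28
eef_pos: [0.4949, -0.2068, 0.0612]
ee_rot: [-3.139, 0.002, 1.745]
force: [-3.3, -0.6, -3.4]
width: 0.0257
```

>>> apply_moves(increments=[0, 0, -0.0008, 0, 0, 0, 0.0001, 0, -0.0006, 0, 0, 0])

```text
t: 20.45
eef_pos: [0.4948, -0.2069, 0.0609]
ee_rot: [-3.139, 0.002, 1.746]
force: [-8.1, 1.4, 9.8]
width: 0.0259
```

>>> apply_moves(increments=[0, 0, 0, 0, 0, 0, 0, 0, 0, 0, 0, 0, 0, 0, 0, 0, 0, 0, 0, 0, 0, 0, 0, 0, 0, 0, 0, 0, 0, 0, 0, 0, 0, 0, 0, 0, 0, 0, 0, 0, 0, 0, 0, 0, 0, 0, 0, 0], hand=0)

```text
t: 21.12
eef_pos: [0.503, -0.2068, 0.0631]
ee_rot: [3.13, 0.006, 1.748]
force: [-0.3, -0.6, 0.1]
width: 0.0735
```

```bash
python3 look.py w6.png block:.024 block_leg:.024
```

```text
21.1167 [ 0.503  -0.2068  0.0631] [3.1301 0.0059 1.7481] [-0.3474 -0.5994  0.1402] 0.0734673598100168 [-0.0272  0.3189 -0.5063  0.0052 -0.7332 -1.3701]
```

>>> apply_moves(increments=[0, 0, 0.005, 0, 0, 0, 0, 0, 0.02, 0, 0, 0, 0, 0, 0.02, 0, 0, 0, 0, 0, 0.03, 0, 0, 0, 0, 0, 0.03, 0, 0, 0, 0, 0, 0.03, 0, 0, 0, 0, 0, 0.03, 0, 0, 0, 0, 0, 0, 0, 0, 0, 0, 0, 0, 0, 0, 0])

```text
t: 22.02
eef_pos: [0.4989, -0.207, 0.2375]
ee_rot: [3.134, 0.006, 1.747]
force: [-1.3, -0.2, -0.8]
width: 0.0874
```

```bash
python3 look.py w7.png block:.024 block_leg:.024 board:0; python3 -c "
import cv2
im=cv2.imread('pics/w7.png')[60:300,200:440]
cv2.imwrite('pics/c7.png',cv2.resize(im,(600,600),interpolation=cv2.INTER_CUBIC))"
```

```text
22.0167 [ 0.4989 -0.207   0.2375] [3.134  0.0056 1.7475] [-1.2548 -0.1539 -0.7991] 0.08742368559248681 [-0.0275  0.1312 -0.2945  0.0044 -1.1366 -1.3685]
block 0.59 [319.5 185.5] [ 0.4928 -0.2067  0.024 ]
block_leg 0.7 [318.8 243.6] [ 0.5461 -0.1977  0.024 ]
board 0.6 [ 82.5 308.1] [ 0.668  -0.4234  0.    ]
board 0.57 [322.3 172.1] [ 0.4851 -0.2055  0.    ]
```

View pics/c7.png

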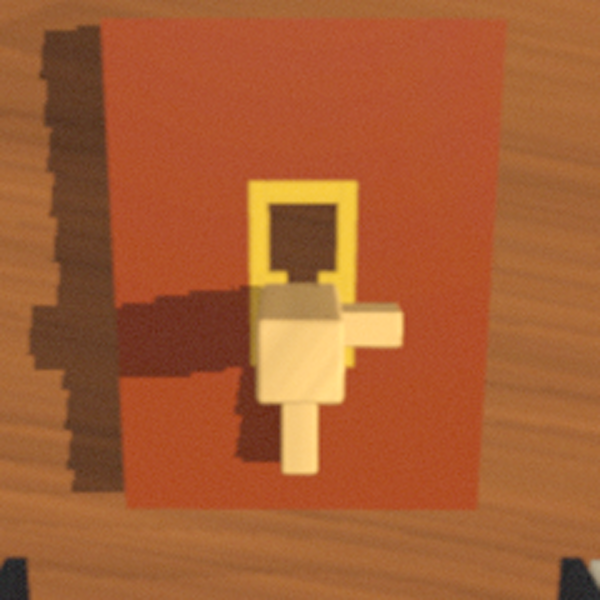

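The crop shows the block seated on the plate with its long leg along the slot. The opening's back edge is at crop row 204 and the block's back foot edge at row 284. By the given geometry they should be 27 mm apart.

Run:
```python
from h import *
np.set_printoptions(precision=4,suppress=True)
mc=cam('wrist'); f=lambda x,y,z=.024: ray(mc,(x/2.5+200-.3,y/2.5+60-.3),z)
print(np.linalg.norm(f(303,204)-f(303,284)), 'opening', np.linalg.norm(f(303,204)-f(303,271)))
B=[f(*p) for p in [(102,18),(507,18),(477,508),(126,508)]]; c=sum(B)/4; e=(B[2]+B[3]-B[0]-B[1])[:2]; yb=np.arctan2(e[1],e[0])
T=[f(*p,.084) for p in [(260,320),(343,320),(344,403),(258,402)]]; t=sum(T)/4
tip=(f(281,473,.04)+f(317,473,.04))/2; u=np.array([np.cos(yb),np.sin(yb)]); d=(t-c)[:2]; l=(tip-t)[:2]
print(c,yb,'block top centre',t,'along',d@u,'lat',d@[-u[1],u[0]],'leg',np.linalg.norm(l),np.arctan2(l[1],l[0])-yb)
```

```text
0.027089820233760453 opening 0.02260051239684184
[ 0.4788 -0.2077  0.024 ] 0.1741767783281074 block top centre [ 0.4918 -0.206   0.084 ] along 0.013104566644055885 lat -0.0005492612691449216 leg 0.05142226609868532 -0.007934621624261617
```

```bash
python3 -c "
from station import arm
print(arm.job_done())"
```

```text
the job is handed in; nothing more can be done
None
```

The block is seated fully home on the keyhole plate and the job is handed in, at about 22 s of the 54 s allowed.

- **Insertion:** I lifted the beech block off its stand and lowered its stud through the opening with almost no contact force. I then slid it until the neck met the end stop at about 5 N.
- **Pull test:** The head caught after about 2.6 mm of lift. I held 12–13 N for about 2.5 s. For about 4 s before that, while I was regulating it, the pull read 12–19 N, which is above the 12 N asked for. The highest I read was 19.4 N; I only see readings at the end of each move.
- **Release:** I pressed the block down flat (9.8 N) against the stop and let go. The gripper jumped about 8 mm towards the stop as it opened, and the block showed no shift afterwards.
- **Last checks in the wrist picture:**
  - The foot edge is 27.1 mm from the back of the opening (27.0 expected).
  - The post centre is 13.1 mm from the board's centre (13.0 expected).
  - The lateral offset is −0.5 mm.
  - The long leg points along the slot to within 0.5°.

The arm stayed well clear of the dish, magnifier and lantern. The top and scene cameras' first board estimates differed from the wrist camera's by 3–6 mm. I used the wrist camera, and the contact with the stop and the final check agreed with it to within about 1.5 mm.

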